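Present the stone ball to the object camera

TASK

First turn the focus dial on top of the desk camera so that its pointer lines up with the white index mark. Then lift the wooden dish by its carrying bar, turn it through a quarter turn so that the bar runs crosswise to the camera's view instead of along it, and hold the loose stone ball straight in front of the lens, at lens height and about 14 cm from the glass. Keep the dish level and the ball resting in its middle all the way without touching the ball, leave the books, plant and sculpture alone, and finish while still holding the dish there in the air.

Things in the scene. Friction and masses are not known exactly. Their poses are not given: they have to be found in the camera images.
- camera: Desk camera on the robot's left, fixed: black head 84 x 100 x 85 mm, its top face 192.5 mm above the desk, on a post and a flat base 120 x 140 mm; with the dial 225 mm tall. Origin: centre of the base's underside. Its -y axis is where the lens looks (roughly to the robot's right), z up. White index mark 3 x 14 mm on the top face, between dial and lens edge, on the line x = 0.
- lens (a point): Centre of the lens's front glass, 150 mm above the desk, 80 mm ahead of the camera's origin along its -y; axes as the camera's. The lens barrel is 60 mm wide. The ball's wanted place is 140 mm from here along this point's -y axis, on the lens axis (x = z = 0).
- dial_grip (a point): Point on the dial's axis at the height to grip, 223.5 mm above the desk. The dial: black disc 56 mm across, 8 mm thick, on the camera's top; across its middle an aluminium grip bar 12 mm thick, 48 mm long, 24 mm tall. One end of the bar is a pointed nose, with a dark line on top and a white tick on the disc before it. The point's axes are the camera's and do not turn.
- focus (a joint): Angle of the focus dial about the vertical, growing anticlockwise seen from above. At 0 the nose points along the camera's -y, at the index mark; at angle a the bar is turned by a from there. Range -2.4 to 2.4; stays where left, friction 0.03 N m. It starts 0.7 to 1.4 from the mark on the positive side, so it is turned clockwise.
- dish: Round pale wooden dish, loose, 150 mm across, rim 26 mm high, 0.26 kg, inside a cone sloping 9 degrees to the middle. Posts at its x = +-76 mm carry a bar along its x over the middle: 162 mm long, 14 mm thick, its underside 119 and top 141 mm up. Origin: centre of the underside, z up. At the start the bar runs along the camera's view within 9 degrees. Ends alike: either way of turning will do.
- dish_bar (a point): Middle of the dish's carrying bar, 130 mm above the dish's origin, straight above the ball, which is the place to grip it across its 14 mm thickness. Axes as the dish's.
- ball_center (a point): Centre of the loose stone ball, 40 mm across, about 0.09 kg, lying free in the middle of the dish; resting there its centre is 27 mm above the dish's origin, 103 mm below the middle of the bar. It rolls if the dish is jerked or tilted.
- books: Bystander: two books in a pile, 200 x 140 mm, 50 mm tall; origin under the middle. To be left alone.
- plant: Bystander: small white pot, 74 mm across, 65 mm tall, with thin leaves up to 127 mm; origin under the middle. To be left alone.
- sculpture: Bystander: white upright loop, 86 mm wide, on a round foot 64 mm across, 117 mm tall; origin under the middle. To be left alone.
- ball: The same stone ball as ball_center; this origin is a point on its skin (lowest at the start) and turns with it as it rolls: use the point.
Mind the look-alikes: they are no part of the job. What is meant by the dish is not green, and is the smaller of those in its own colour.

How it is judged:
On the way, in this order (a step that is already met when the one before it is completed fails the run):
1. the dial's pointer is at the index mark, within 0.15 rad, while the dish still stands on the desk (value of joint focus between -0.15 and 0.15 rad and height (world z) of dish below 0.02 m), for 0.3 s.
2. the dish is lifted clear of the desk with the ball in it (height (world z) of dish above 0.04 m and horizontal distance between ball_center and dish below 0.03 m), for 0.2 s.
At the end, for the whole second after the job is handed in: Dial within 0.15 rad of the mark; dish held still in the air by the fingers alone, level within 0.1 rad, bar crosswise to the lens axis within 0.17 rad; ball within 15 mm of the dish's middle, within 25 mm of the lens axis sideways and in height, 110 to 170 mm from the glass (value of joint focus between -0.15 and 0.15 rad and x of ball_center in the frame of lens between -0.025 and 0.025 m and z of ball_center in the frame of lens between -0.025 and 0.025 m and y of ball_center in the frame of lens between -0.17 and -0.11 m and angle between the x axis of dish and the x axis of lens, either way round below 0.17 rad and angle between dish's own z axis and vertical below 0.1 rad and horizontal distance between ball_center and dish below 0.015 m and height (world z) of dish above 0.08 m and contact force between the fingers and dish above 3 N and contact force between dish and camera below 0.1 N and linear speed of dish below 0.03 m/s); the arm keeps its last pose, push and grip.
It fails at once if the ball rolls more than 30 mm from the middle of the dish (horizontal distance between ball_center and dish above 0.03 m).
It fails at once if the dish is tilted by more than 0.25 rad (angle between dish's own z axis and vertical above 0.25 rad).
It fails at once if the robot touches the ball (contact force between the arm and ball above 0.3 N).
It fails at once if books, plant or sculpture moved by more than 20 mm (distance of any of books, plant, sculpture from where it was at the start of the episode above 0.02 m).
It also fails if it takes over 58 s, if anything falls off the work surface, if the arm or the gripper's body presses on something with over 40 N, if the wrist force passes 120 N, or if a joint passes its speed limit or range.

ROBOT

A 7-joint arm with a two-finger parallel gripper is mounted at the origin on the work surface. World frame = base frame: x ahead of the robot, y to its left, z up, the work surface at z = 0. Lengths are in m, angles in rad, forces in N, time in s.
With the tool pointing down it reaches from about 0.4 to 0.85 m from the base axis. Payload 10.4 kg.
Tool frame: the origin (TCP) lies at the very end of the fingers, on their centre line; the grasp point (between the pads) lies r.tcp_to_grasp behind it (r.tcp_to_grasp is the distance from the TCP to the grasp point, in m); z points along the fingers, y is the line along which they close (so a half turn about z gives the same grasp; the last joint's range is limited). The gripper opens to 87 mm and grips with 3 to 60 N. Pads are 19 mm wide; open, the fingers measure 117 mm over their backs; the gripper's body (75 mm by 190 mm) begins 51 mm behind the grasp point.
Start: joints at [1.202, 0.332, -0.065, 1.46, 0.022, 1.35, -0.088], TCP at [0.212, -0.588, 0.223] pointing down, gripper open.
Joint ranges: [-2.6, 2.6], [-0.5, 2.12], [-1.47, 1.34], [0.16, 2.42], [-1.27, 4.41], [0.06, 2.06], [-2.6, 2.6]. Speed limits (rad/s): [2.22, 2.22, 2.79, 2.79, 3.14, 3.14, 3.14].

INTERFACE

Orientations are given as a unit quaternion [x, y, z, w].
In Python, from bench import monitor, cams, ticket, r gives the robot as it stands.
- The arm moves only by the shell command python3 -m crank 'ROWS' [OPENING] [FORCE]. ROWS is a JSON object whose one key "steps" holds a list of rows, each a list of 2 entries, a list of its own where there are three numbers: the shift along the world's x, y, z in units of 25 mm (1.0 is 25 mm), then the turn, a rotation vector about the world's x, y, z in units of 5 degrees (1.0 is 5 degrees). In form: {"steps": [[[x, y, z], [ax, ay, az]], ...]}. A call has 1 to 10 rows; each row shifts and turns the commanded pose from where the row before left it; what a row does not reach is not made up. A row lasts 1/12 s, in which the tool goes at most 41.7 mm and 7.16 degrees, less where a joint would pass 70% of its speed; a pose out of reach is approached as far as the arm can. A call is refused whole if a number of a shift passes 1 or a number of a turn 1, either way. A call with a gripper value outside its range is refused whole. OPENING is the finger opening in mm, from 0 to 87, set as the call begins (- or left out, the last holds). The fingers move at their own pace and stop on an object; FORCE is the grip in N (left out, the last holds). Time passes only in rows, so rows that do not move let the fingers close. It gives the time, the measured TCP pose, the force, the opening and the grip force at its end, in the units of the state.
- monitor.read_state(): the state, without advancing time (a new reading comes with each control period).
- cams.camera(name): name is "side" or "top" or "wrist"; returns a dict with "pixels" (400x640x3 uint8, blue, green, red), "z_map" (400x640 float32, m along the optical axis (not along the pixel's ray), 0 where there is no reading), "vfov" (degrees; the focal length in pixels is half the picture's height over the tangent of half this angle, whatever the lens; pixels are square), "cx", "cy" (the principal point, pixels), "T" (4x4, takes a point from camera to world coordinates). Camera axes: x right, y up, looking along -z (the intrinsics and any distortion apply to the point x, -y, -z); pixel columns grow to the right and rows downward; lengths in m; the calibration is good to about 2 mm. A picture is of the moment at which its call begins.
- ticket.close_job(): hands the job in; it is judged then, once.
The state is a dict: "time": time; "joint_positions": joint angles; "joint_vel": joint speeds; "joint_torque": joint torques, N m; "ee_pos": TCP position; "eef_rot": TCP orientation; "ft_force": force on the tool from outside, world axes, zero at the start; "torque": the same for the moment, N m; "width": finger opening in m; "grip_force": force on a finger pad.
Only numpy, scipy, OpenCV 4.12 (cv2) and the standard library are available. Lean on these libraries where they do the work, as an engineer would, in place of code of your own. Each camera call takes 0.05 s, during which the arm holds its last target. There are 200 camera calls.

## Working session

There is one attempt and no reset: what is moved stays moved. The work goes in short steps, Python scripts to look and compute and a shell command to move; the robot and the scene stay as the last step left them, time stands still between calls to the robot, and variables do not carry over. Pictures are saved under pics/ and viewed, at most 10 in all, crops included, and the job is handed in when it is done.

```bash
ls; mkdir -p pics
cat > h.py <<'E'
import numpy as np, cv2, pickle
from bench import monitor, cams, ticket, r
def grab(n):
    c=cams.camera(n); c=dict(c); return c
def cloud(c):
    h,w=c["z_map"].shape; f=h/2/np.tan(np.radians(c["vfov"])/2)
    v,u=np.mgrid[:h,:w]; z=c["z_map"]
    P=np.stack([(u-c["cx"])/f*z,-(v-c["cy"])/f*z,-z,np.ones_like(z)],-1)@np.array(c["T"]).T
    return P[...,:3]
E
python3 - <<'E'
from h import *
for n in ("top","side"):
    c=grab(n); pickle.dump(c,open(n+".pkl","wb")); cv2.imwrite(f"pics/{n}.png",c["pixels"])
    print(n,[k for k in c],c["vfov"],c["cx"],c["cy"],np.round(c["T"],3).tolist())
    for k in c:
        if k not in("pixels","z_map","T"): print(k,c[k])
print(r.tcp_to_grasp); print(monitor.read_state())
E
```

```text
pics
top ['pixels', 'z_map', 'vfov', 'cx', 'cy', 'T'] 50.66825568202313 328.6304986053198 196.33727767332851 [[0.011, 0.988, -0.153, 0.315], [-1.0, 0.009, -0.014, -0.033], [-0.013, 0.153, 0.988, 1.493], [0.0, 0.0, 0.0, 1.0]]
vfov 50.66825568202313
cx 328.6304986053198
cy 196.33727767332851
side ['pixels', 'z_map', 'vfov', 'cx', 'cy', 'T'] 43.254662412034016 319.7034276338221 195.62580622471646 [[-0.918, 0.236, -0.32, 0.085], [-0.397, -0.563, 0.724, 0.976], [-0.01, 0.792, 0.611, 0.989], [0.0, 0.0, 0.0, 1.0]]
vfov 43.254662412034016
cx 319.7034276338221
cy 195.62580622471646
0.0187
{'time': 0.1, 'joint_positions': array([ 1.20239809,  0.33283251, -0.06469661,  1.46083474,  0.02161867,
        1.3499313 , -0.08848787]), 'joint_vel': array([ 0.00076993,  0.00037733,  0.00044111, -0.00109422,  0.00034279,
        0.00108782,  0.00021154]), 'joint_torque': array([ 2.38335619e-03, -6.24542928e+01,  2.52175267e-02, -3.90713882e+01,
       -6.13908959e-02,  3.65878455e-02,  6.55817485e-05]), 'ee_pos': array([ 0.21171258, -0.58767964,  0.22182941]), 'eef_rot': array([ 9.85087202e-01,  1.72054573e-01, -1.51132398e-04, -6.37250717e-04]), 'ft_force': array([-0.37845344, -0.32592353,  0.44349506]), 'torque': array([ 0.00995141, -0.02085845, -0.01848307]), 'grip_force': 0.0, 'width': 0.08689075780713018}
```

View pics/top.png

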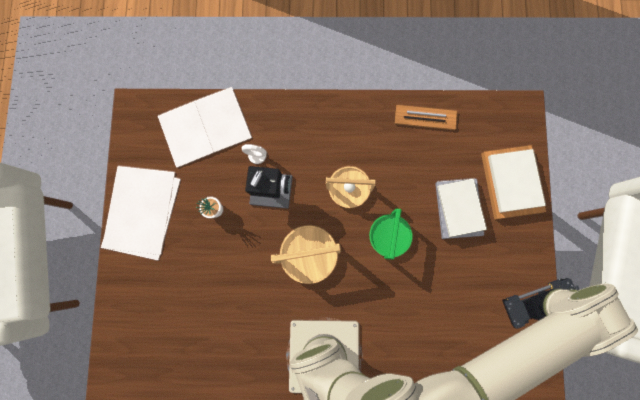

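View pics/side.png

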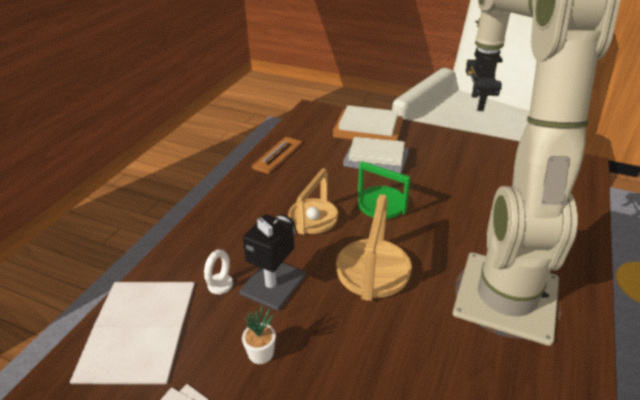

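Top view: three handled dishes: pale wood with ball (350,187), larger pale wood (309,255) and green (391,236). The one at (350,187) is meant: pale wood, the smaller of the two, with the ball in it. The desk camera is at (268,185) with the lens facing right, the sculpture at (255,153), the plant at (210,207). The side view agrees: dish at (313,213), camera at (270,245).

Run:
```python
from h import *
c=pickle.load(open("top.pkl","rb")); P=cloud(c); im=c["pixels"]
a=im[145:225,235:400]; b=cv2.resize(a,None,fx=4.8,fy=4.8,interpolation=cv2.INTER_CUBIC)
s=pickle.load(open("side.pkl","rb")); a2=s["pixels"][165:310,205:345]
b2=cv2.resize(a2,None,fx=1.4,fy=1.4); 
cv2.imwrite("pics/crop.png",b)
# heights
hsv=cv2.cvtColor(im,cv2.COLOR_BGR2HSV)
roi=np.zeros(im.shape[:2],bool); roi[155:215,240:300]=1
z=P[...,2]
for lo,hi,t in((.18,.197,'head'),(.197,.206,'disc'),(.212,.24,'bar'),(.005,.03,'base')):
    m=roi&(z>lo)&(z<hi); 
    if m.sum()>3: print(t,m.sum(),P[m][:,:2].mean(0),cv2.minAreaRect(P[m][:,:2].astype(np.float32)*1000))
roi[:]=0; roi[150:215,318:385]=1
for lo,hi,t in((.125,.15,'dbar'),(.004,.035,'dish')):
    m=roi&(z>lo)&(z<hi); print(t,m.sum(),P[m][:,:2].mean(0),cv2.minAreaRect(P[m][:,:2].astype(np.float32)*1000))
print(np.round(np.array([z[185,330:350:2]]),3), z[200,420])
```

```text
head 605 [0.56367726 0.1846816 ] ((565.3513793945312, 182.08226013183594), (129.1136932373047, 85.19796752929688), 83.93756103515625)
disc 200 [0.56558709 0.20364133] ((562.7579956054688, 196.9035186767578), (86.96648406982422, 78.56317901611328), 77.87666320800781)
bar 71 [0.56550674 0.21079822] ((567.2997436523438, 211.2389373779297), (13.339969635009766, 47.768367767333984), 64.48298645019531)
base 774 [0.56907169 0.19864268] ((586.9609375, 202.02484130859375), (215.21434020996094, 214.88954162597656), 0.6780493259429932)
dbar 252 [ 0.5750625  -0.08276406] ((575.6766967773438, -83.45260620117188), (159.46994018554688, 17.44558334350586), 87.52691650390625)
dish 1649 [ 0.58540426 -0.0885791 ] ((598.9508056640625, -91.3516616821289), (233.67733764648438, 238.9851531982422), 0.44178178906440735)
[[0.018 0.017 0.019 0.017 0.005 0.014 0.012 0.036 0.045 0.053]] -0.00016290208198355138
```

View pics/crop.png

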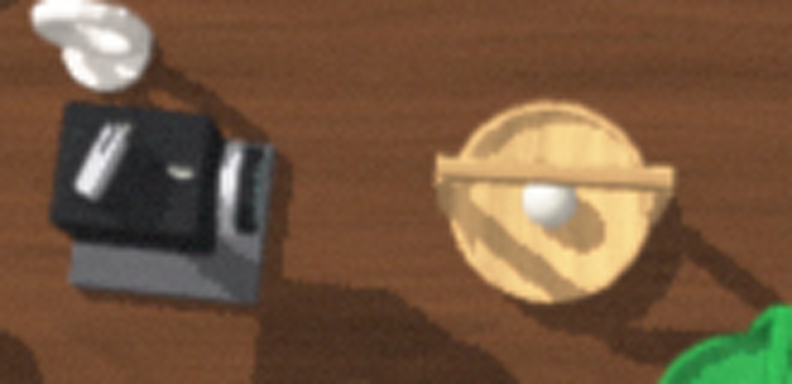

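The crop confirms it: pale wood dish with the ball at (550,205) and bar ends at (437,168) and (672,180). The dial nose, with its dark line, is at (120,130). The index mark is at (182,172), on the lens side.

```bash
cat >> h.py <<'E'
def onplane(c,uv,z):
    f=200/np.tan(np.radians(c["vfov"])/2); uv=np.atleast_2d(np.asarray(uv,float)); T=np.array(c["T"])
    d=np.stack([(uv[:,0]-c["cx"])/f,-(uv[:,1]-c["cy"])/f,-np.ones(len(uv))],-1)@T[:3,:3].T
    return T[:3,3]+d*((z-T[2,3])/d[:,2])[:,None]
def rect(c,m,z,t):
    n,l,st,ce=cv2.connectedComponentsWithStats(m.astype(np.uint8))
    i=1+np.argmax(st[1:,4]); k=l==i; v,u=np.nonzero(k); X=onplane(c,np.c_[u,v],z)[:,:2]
    r_=cv2.minAreaRect((X*1000).astype(np.float32)); w=np.linalg.eigh(np.cov(X.T))[1][:,1]
    print(t,k.sum(),np.round(X.mean(0),4),[np.round(q,1) for q in r_],"pca",round(float(np.degrees(np.arctan2(w[1],w[0])))%180,1)); return X
E
python3 - <<'E'
from h import *
for n in("top","side"):
    c=pickle.load(open(n+".pkl","rb")); P=cloud(c); im=c["pixels"]; z=P[...,2]
    hsv=cv2.cvtColor(im,cv2.COLOR_BGR2HSV); V=hsv[...,2];S=hsv[...,1]
    near=(np.abs(P[...,0]-.565)<.09)&(np.abs(P[...,1]-.18)<.1)
    print(n)
    rect(c,near&(z>.186)&(z<.204),.1925,"headtop")
    rect(c,near&(z>.212),.2245,"bar")
    rect(c,near&(z>.186)&(z<.2)&(V>110)&(P[...,1]<.195),.1925,"mark")
    rect(c,near&(z>.004)&(z<.03),.012,"base")
    nd=(np.abs(P[...,0]-.575)<.12)&(np.abs(P[...,1]+.083)<.12)
    rect(c,nd&(z>.128),.141,"dbar")
    rect(c,nd&(z>.02)&(z<.06)&(S<60)&(V>100),.027,"ball")
    rect(c,nd&(z>.02)&(z<.03),.026,"rim")
    m=near&(z>.11)&(z<.186)
    rect(c,m,.15,"lens-ish"); q=P[m]; d=np.array([-.106,-.994]); s=q[:,:2]@d; print("front extents",np.percentile(s,[90,97,99.5]), "dial proj", np.array([.5665,.211])@d)
E
```

```text
top
headtop 716 [0.5651 0.1931] [array([565.8, 195.8]), array([100.2,  84. ]), np.float64(84.6)] pca 85.4
bar 71 [0.5653 0.2106] [array([566. , 210.3]), array([15.1, 48.1]), np.float64(62.4)] pca 154.6
mark 9 [0.5649 0.1636] [array([564.8, 164.3]), array([ 3.2, 12.6]), np.float64(0.5)] pca 85.4
base 484 [0.5307 0.1877] [array([560. , 197.1]), array([122.8, 164.3]), np.float64(2.0)] pca 102.6
dbar 244 [ 0.5752 -0.0828] [array([574.3, -83.5]), array([159.7,  18.4]), np.float64(87.8)] pca 87.4
ball 77 [ 0.5749 -0.0827] [array([573.7, -83. ]), array([25. , 35.2]), np.float64(0.5)] pca 87.7
rim 77 [ 0.6334 -0.0955] [array([631.2, -95.7]), array([116.4,  33.1]), np.float64(79.3)] pca 78.3
lens-ish 329 [0.5508 0.1528] [array([543. , 171.1]), array([ 72.9, 141.9]), np.float64(33.3)] pca 117.9
front extents [-0.17637334 -0.17523871 -0.17479305] dial proj -0.269783
side
headtop 847 [0.5599 0.2062] [array([561.9, 204.7]), array([103.1,  84.5]), np.float64(84.3)] pca 76.1
bar 108 [0.5604 0.22  ] [array([561.3, 220.4]), array([18.7, 55.5]), np.float64(64.1)] pca 149.4
mark 6 [0.5615 0.1668] [array([561.7, 166.3]), array([4.9, 7.3]), np.float64(27.3)] pca 83.6
base 1635 [0.5573 0.2122] [array([562.8, 201.8]), array([147.3, 123.6]), np.float64(84.5)] pca 57.7
dbar 239 [ 0.5708 -0.0678] [array([569.1, -71.4]), array([168.9,  22.6]), np.float64(87.2)] pca 87.7
ball 107 [ 0.5758 -0.0801] [array([575.5, -80.9]), array([33. , 51.8]), np.float64(24.5)] pca 119.0
rim 183 [ 0.5484 -0.0826] [array([553.7, -81. ]), array([105.7, 160.2]), np.float64(15.9)] pca 103.4
lens-ish 1265 [0.5493 0.2185] [array([564.8, 185.6]), array([187.8, 130.1]), np.float64(84.6)] pca 85.9
front extents [-0.21370159 -0.18300502 -0.17754095] dial proj -0.269783
```

```bash
python3 -m crank '{"steps":[[[1,1,0.3],[0,0,0.9]],[[1,1,0.3],[0,0,0.9]],[[1,1,0.3],[0,0,0.9]],[[1,1,0.3],[0,0,0.9]],[[1,1,0.3],[0,0,0.9]],[[1,1,0.3],[0,0,0.9]],[[1,1,0.3],[0,0,0.9]],[[1,1,0.3],[0,0,0.9]],[[1,1,0.3],[0,0,0.9]],[[1,1,0.3],[0,0,0.9]]]}' 60
python3 -m crank '{"steps":[[[0.3,1,0],[0,0,0.9]],[[0.3,1,0],[0,0,0.9]],[[0.3,1,0],[0,0,0.9]],[[0.3,1,0],[0,0,0.9]],[[0.3,1,0],[0,0,0.9]],[[0.3,1,0],[0,0,0.9]],[[0.3,1,0],[0,0,0.9]],[[0.3,1,0],[0,0,0.9]],[[0.3,1,0],[0,0,0.9]],[[0.3,1,0],[0,0,0.9]]]}'
python3 -m crank '{"steps":[[[0.1,0.8,0],[0,0,0.9]],[[0.1,0.8,0],[0,0,0.9]],[[0.1,0.8,0],[0,0,0.9]],[[0.1,0.8,0],[0,0,0.9]],[[0.1,0.8,0],[0,0,0.9]],[[0.1,0.8,0],[0,0,0.9]],[[0.1,0.8,0],[0,0,0.9]],[[0.1,0.8,0],[0,0,0.9]],[[0,0,0],[0,0,0.9]],[[0,0,0],[0,0,0.9]]]}'
```

```text
time: 0.93
ee_pos: [0.4627, -0.3366, 0.2978]
eef_rot: [0.843, 0.537, -0.0, -0.0]
ft_force: [0.5, -1.2, 0.7]
width: 0.0599
grip_force: 0.0
time: 1.77
ee_pos: [0.5369, -0.0868, 0.2973]
eef_rot: [0.573, 0.819, -0.0, -0.0]
ft_force: [0.4, -0.3, 0.1]
width: 0.0599
grip_force: 0.0
time: 2.6
ee_pos: [0.5565, 0.0737, 0.2972]
eef_rot: [0.215, 0.977, 0.0, -0.0]
ft_force: [-1.0, -1.2, 0.3]
width: 0.06
grip_force: 0.0
```

Run:
```python
from h import *
c=grab("wrist"); pickle.dump(c,open("w1.pkl","wb")); cv2.imwrite("pics/w1.png",c["pixels"]); P=cloud(c)
print(c["vfov"],np.round(c["T"],3).tolist())
for n,c in(("wrist",c),("top",grab("top"))):
    P=cloud(c); z=P[...,2]
    near=(np.abs(P[...,0]-.565)<.09)&(np.abs(P[...,1]-.195)<.09)
    for lo,hi,zz,t in((.186,.204,.1925,"head"),(.212,.229,.2245,"bar")):
        m=near&(z>lo)&(z<hi); 
        if m.sum()>10: rect(c,m,zz,n+t); print(np.median(z[m]))
```

```text
64.66610464329555 [[0.419, -0.872, -0.252, 0.487], [0.908, 0.403, 0.116, 0.105], [0.0, -0.277, 0.961, 0.459], [0.0, 0.0, 0.0, 1.0]]
wristhead 9798 [0.5605 0.191 ] [array([563.7, 194.5]), array([98.6, 82.3]), np.float64(84.7)] pca 93.9
0.19194298604557217
wristbar 1462 [0.5626 0.2085] [array([564. , 207.5]), array([18. , 46.8]), np.float64(64.5)] pca 154.9
0.22345175016671887
tophead 514 [0.5593 0.2045] [array([566. , 197.8]), array([96.2, 84.1]), np.float64(84.7)] pca 47.3
0.19400402384827398
topbar 68 [0.5652 0.2105] [array([566.3, 209.4]), array([15.3, 46.9]), np.float64(65.7)] pca 154.5
0.2240524092809567
```

View pics/w1.png

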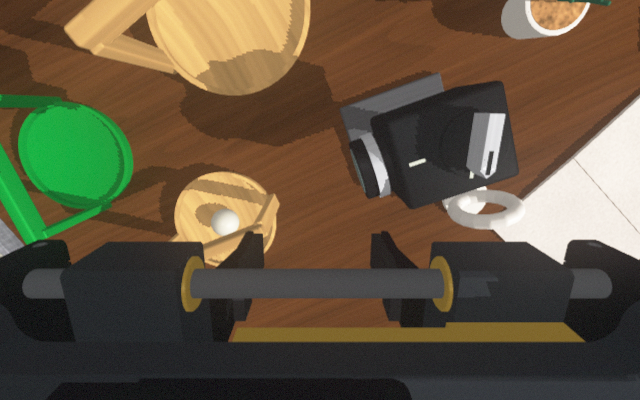

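The wrist view shows the dial bar at (487,147) with its dark line at the lower end, the index mark at (417,163), the lens at (365,168), and the sculpture low behind the head at (485,208). Both views give the dial at about (0.5655, 0.209) with the bar at 154.7°. The camera's −y is at −95.3°, so the dial stands about 70° from the mark.

```bash
python3 -m crank '{"steps":[[[0.06,0.9,0],[0,0,0]],[[0.06,0.9,0],[0,0,0]],[[0.06,0.9,0],[0,0,0]],[[0.06,0.9,0],[0,0,0]],[[0.06,0.9,0],[0,0,0]],[[0.06,0.9,0],[0,0,-0.1]],[[0,0,-0.7],[0,0,0]],[[0,0,-0.7],[0,0,0]],[[0,0,0],[0,0,0]],[[0,0,0],[0,0,0]]]}' 40
python3 -m crank '{"steps":[[[0,0,-0.5],[0,0,0]],[[0,0,-0.5],[0,0,0]],[[0,0,-0.5],[0,0,0]],[[0,0,-0.4],[0,0,0]],[[0,0,-0.3],[0,0,0]],[[0,0,0],[0,0,0]],[[0,0,0],[0,0,0]]]}'
```

```text
time: 3.53
ee_pos: [0.5656, 0.2062, 0.262]
eef_rot: [0.224, 0.975, -0.001, -0.001]
ft_force: [-0.9, 0.2, 1.0]
width: 0.0398
grip_force: 0.0
time: 4.12
ee_pos: [0.5657, 0.2069, 0.2073]
eef_rot: [0.222, 0.975, -0.0, -0.0]
ft_force: [0.3, -0.9, 0.3]
width: 0.04
grip_force: 0.0
```

```bash
python3 -m crank '{"steps":[[[0,0.08,-0.04],[0,0,0]],[[0,0,0],[0,0,0]],[[0,0,0],[0,0,0]],[[0,0,0],[0,0,0]],[[0,0,0],[0,0,0]],[[0,0,0],[0,0,0]],[[0,0,0],[0,0,0]]]}' 0 20
```

```text
time: 4.7
ee_pos: [0.5669, 0.2111, 0.207]
eef_rot: [0.222, 0.975, 0.002, 0.001]
ft_force: [7.9, 8.0, -5.8]
width: 0.012
grip_force: 20.0
```

```bash
python3 -m crank '{"steps":[[[0.04,0.09,0],[0,0,0]],[[0,0,0],[0,0,-0.5]],[[0,0,0],[0,0,-0.75]],[[0,0,0],[0,0,-0.75]],[[0,0,0],[0,0,-0.75]],[[0,0,0],[0,0,-0.75]],[[0,0,0],[0,0,-0.75]],[[0,0,0],[0,0,-0.75]],[[0,0,0],[0,0,-0.75]],[[0,0,0],[0,0,-0.75]]]}'
python3 -m crank '{"steps":[[[0,0,0],[0,0,-0.75]],[[0,0,0],[0,0,-0.75]],[[0,0,0],[0,0,-0.75]],[[0,0,0],[0,0,-0.75]],[[0,0,0],[0,0,-0.75]],[[0,0,0],[0,0,-0.75]],[[0,0,0],[0,0,-0.75]],[[0,0,0],[0,0,-0.75]],[[0,0,0],[0,0,-0.75]],[[0,0,0],[0,0,-0.75]]]}'; python3 -c "
from h import *
s=monitor.read_state(); q=s['eef_rot']; print(s['ee_pos'],s['ft_force'],s['torque'],s['width'],(2*np.degrees(np.arctan2(q[1],q[0]))-90))"
```

```text
time: 5.53
ee_pos: [0.5672, 0.2116, 0.207]
eef_rot: [0.488, 0.873, 0.001, 0.0]
ft_force: [1.7, 1.8, -0.1]
width: 0.0116
grip_force: 20.0
time: 6.37
ee_pos: [0.5676, 0.2117, 0.2069]
eef_rot: [0.742, 0.67, 0.001, 0.0]
ft_force: [4.2, 1.9, -0.7]
width: 0.0118
grip_force: 20.0
[0.56759902 0.21165408 0.20694202] [ 4.24193823  1.89332075 -0.65261408] [ 0.47453896 -0.94742885  0.04946657] 0.011774171813978822 -5.870275195339843
```

```bash
python3 -m crank '{"steps":[[[0,0,0],[0,0,0]],[[0,0,0],[0,0,0]],[[0,0,0],[0,0,0]],[[0,0,0],[0,0,0]],[[0,0,0.6],[0,0,0]],[[0,0,0.8],[0,0,0]],[[0,0,0.8],[0,0,0]],[[0,0,0.8],[0,0,0]],[[0,0,0.8],[0,0,0]],[[0,0,0.4],[0,0,0]]]}' 35
python3 -m crank '{"steps":[[[0,-1,0],[0,0,0]],[[0,-1,0],[0,0,0]],[[0,-1,0],[0,0,0]],[[0,-1,0],[0,0,0]],[[0,-1,0],[0,0,0]],[[0,-1,0],[0,0,0]],[[0,-1,0],[0,0,0]],[[0,-1,0],[0,0,0]]]}'
python3 - <<'E'
from h import *
for n in("wrist","top"):
    c=grab(n); pickle.dump(c,open(n+"2.pkl","wb")); cv2.imwrite(f"pics/{n}2.png",c["pixels"]); P=cloud(c); z=P[...,2]
    V=cv2.cvtColor(c["pixels"],cv2.COLOR_BGR2HSV)[...,2]
    near=(np.abs(P[...,0]-.565)<.09)&(np.abs(P[...,1]-.195)<.09)
    nd=(np.abs(P[...,0]-.575)<.12)&(np.abs(P[...,1]+.083)<.12)
    for a,lo,hi,zz,t in((near,.186,.204,.1925,"head"),(near,.212,.229,.2245,"bar"),(near&(V>110)&(P[...,1]<.185),.186,.2,.1925,"mark"),(nd,.132,.15,.141,"dbar")):
        m=a&(z>lo)&(z<hi)
        if m.sum()>5: rect(c,m,zz,n+t)
E
```

```text
time: 7.2
ee_pos: [0.5672, 0.2115, 0.3141]
eef_rot: [0.741, 0.671, 0.001, 0.0]
ft_force: [0.1, 0.6, -0.3]
width: 0.035
grip_force: 0.0
time: 7.87
ee_pos: [0.5665, 0.0099, 0.3111]
eef_rot: [0.741, 0.671, -0.0, -0.0]
ft_force: [0.7, -0.5, -0.5]
width: 0.0348
grip_force: 0.0
wristhead 3214 [0.5621 0.1568] [array([562.3, 156.3]), array([21.8, 82.3]), np.float64(84.4)] pca 174.6
wristmark 79 [0.5626 0.162 ] [array([562.7, 162. ]), array([10.4,  4. ]), np.float64(84.4)] pca 87.0
wristdbar 977 [ 0.577  -0.0457] [array([577. , -47.1]), array([95.7, 13.9]), np.float64(87.6)] pca 87.5
tophead 711 [0.5649 0.1936] [array([566.1, 196.3]), array([99.3, 83.7]), np.float64(85.3)] pca 88.4
topbar 67 [0.5674 0.212 ] [array([567. , 210.5]), array([48. , 14.1]), np.float64(84.0)] pca 82.3
topmark 9 [0.5649 0.1636] [array([564.8, 164.3]), array([ 3.2, 12.6]), np.float64(0.5)] pca 85.4
topdbar 130 [ 0.574  -0.1188] [array([ 573.7, -119.2]), array([88. , 16.5]), np.float64(85.8)] pca 86.9
```

View pics/wrist2.png

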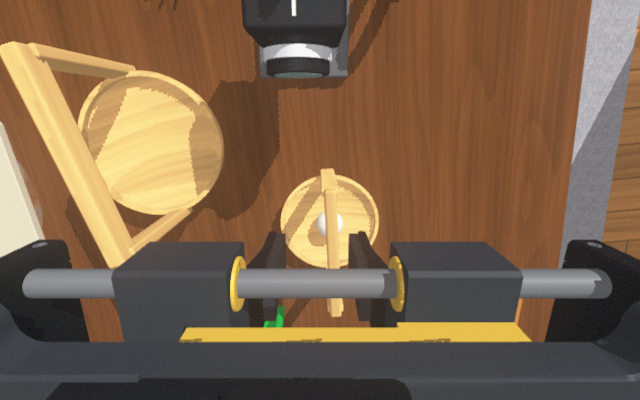

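Wrist view: the camera's lens faces down the picture at (297,68), the index mark is at (294,8), and our dish is between the fingers with the ball at (330,222). The top view puts the dial bar at 82–84°, against 84.8° for the camera axis. The tool turned it to 84.1°, so the dial is at the mark. Now over the dish.

```bash
python3 -m crank '{"steps":[[[0.07,-0.75,0],[0,0,0.15]],[[0.07,-0.75,0],[0,0,0.15]],[[0.07,-0.75,0],[0,0,0.15]],[[0.07,-0.75,-0.5],[0,0,0.15]],[[0.06,-0.72,-0.7],[0,0,0.07]],[[0,0,-0.8],[0,0,0]],[[0,0,-0.8],[0,0,0]],[[0,0,-0.8],[0,0,0]],[[0,0,0],[0,0,0]],[[0,0,0],[0,0,0]]]}' 45
python3 - <<'E'
from h import *
s=monitor.read_state(); q=s['eef_rot']; print(s['ee_pos'],2*np.degrees(np.arctan2(q[1],q[0]))-90)
for n in("wrist","side"):
    c=grab(n); cv2.imwrite(f"pics/{n}3.png",c["pixels"]); P=cloud(c); z=P[...,2]; H=cv2.cvtColor(c["pixels"],cv2.COLOR_BGR2HSV)
    nd=(np.abs(P[...,0]-.575)<.05)&(np.abs(P[...,1]+.083)<.085)
    m=nd&(z>.133)&(z<.148)&(H[...,1]>60)
    if m.sum()>5: rect(c,m,.141,n+"dbar"); q=P[m]; k=np.polyfit(q[:,1],q[:,0],1); print(np.polyval(k,-.083), np.percentile(q[:,1],[1,99]))
    m=(np.abs(P[...,0]-.575)<.05)&(np.abs(P[...,1]+.083)<.05)&(z>.02)&(z<.06)&(H[...,1]<60)&(H[...,2]>110)
    if m.sum()>5: rect(c,m,.035,n+"ball")
E
```

```text
time: 8.8
ee_pos: [0.5748, -0.0812, 0.2209]
eef_rot: [0.721, 0.693, -0.001, -0.001]
ft_force: [0.1, 1.2, -0.2]
width: 0.0447
grip_force: 0.0
[ 0.57483068 -0.08117738  0.22093953] -2.277536211723998
wristdbar 2904 [ 0.5762 -0.0647] [array([576.2, -69. ]), array([133.3,  13.6]), np.float64(87.4)] pca 87.5
0.5754304496720992 [-0.13502314 -0.00336736]
wristball 166 [ 0.5623 -0.0807] [array([561.5, -80.7]), array([31. ,  7.9]), np.float64(87.4)] pca 87.0
sidedbar 184 [ 0.5726 -0.0709] [array([571.7, -74.3]), array([163.5,  17.5]), np.float64(87.8)] pca 87.7
0.5740211896036559 [-0.1565596   0.00032959]
sideball 111 [ 0.5714 -0.0708] [array([571.4, -72. ]), array([32.8, 51.4]), np.float64(24.5)] pca 117.0
```

View pics/wrist3.png

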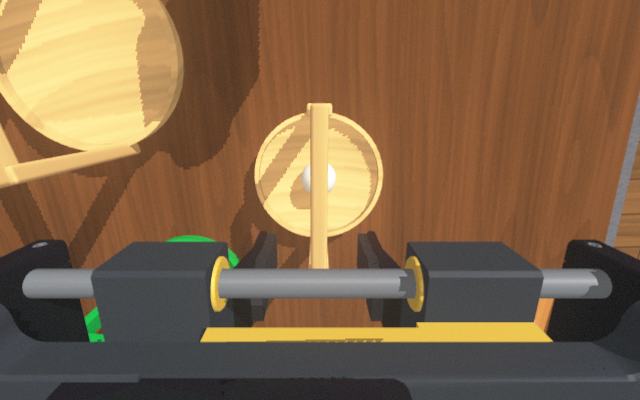

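The bar is centred between the fingers (column 319), running up the picture from (317,270) to (319,105), and the ball shows at (318,178). Descend and grip gently.

```bash
python3 -m crank '{"steps":[[[0,-0.04,-0.6],[0,0,0]],[[0,-0.04,-0.6],[0,0,0]],[[0,0,-0.6],[0,0,0]],[[0,0,-0.6],[0,0,0]],[[0,0,-0.6],[0,0,0]],[[0,0,-0.6],[0,0,0]],[[0,0,-0.4],[0,0,0]],[[0,0,-0.35],[0,0,0]],[[0,0,0],[0,0,0]],[[0,0,0],[0,0,0]]]}' 30
python3 -m crank '{"steps":[[[0,0,0],[0,0,0]],[[0,0,0],[0,0,0]]]}' 18 
python3 -m crank '{"steps":[[[0,0,0],[0,0,0]],[[0,0,0],[0,0,0]],[[0,0,0],[0,0,0]]]}' 15 15
python3 -m crank '{"steps":[[[0,0,0],[0,0,0]],[[0,0,0],[0,0,0]],[[0,0,0],[0,0,0]],[[0,0,0],[0,0,0]]]}' 8 25
```

```text
time: 9.73
ee_pos: [0.5757, -0.0837, 0.1134]
eef_rot: [0.721, 0.693, 0.0, 0.0]
ft_force: [0.5, -0.4, 0.7]
width: 0.03
grip_force: 0.0
time: 9.9
ee_pos: [0.576, -0.0838, 0.1138]
eef_rot: [0.721, 0.693, 0.0, 0.001]
ft_force: [0.1, -0.3, 0.9]
width: 0.0233
grip_force: 0.0
time: 10.15
ee_pos: [0.5755, -0.0838, 0.1131]
eef_rot: [0.721, 0.693, 0.0, 0.0]
ft_force: [-0.1, 0.5, -0.7]
width: 0.0156
grip_force: 0.0
time: 10.48
ee_pos: [0.5756, -0.0838, 0.113]
eef_rot: [0.721, 0.693, 0.0, 0.0]
ft_force: [1.3, 0.3, 0.7]
width: 0.0136
grip_force: 25.0
```

```bash
python3 -m crank '{"steps":[[[0,0,0],[0,0,0]],[[0,0,0.05],[0,0,0]],[[0,0,0.1],[0,0,0]],[[0,0,0.2],[0,0,0]],[[0,0,0.25],[0,0,0]],[[0,0,0.3],[0,0,0]],[[0,0,0.3],[0,0,0]],[[0,0,0.3],[0,0,0]],[[0,0,0.3],[0,0,0]],[[0,0,0.3],[0,0,0]]]}' 5 35
python3 -m crank '{"steps":[[[0,0,0.3],[0,0,0]],[[0,0,0.3],[0,0,0]],[[0,0,0.3],[0,0,0]],[[0,0,0.3],[0,0,0]],[[0,0,0.3],[0,0,0]],[[0,0,0.3],[0,0,0]],[[0,0,0.3],[0,0,0]],[[0,0,0.3],[0,0,0]],[[0,0,0.2],[0,0,0]],[[0,0,0.1],[0,0,0]]]}'
python3 - <<'E'
from h import *
for n in("side","wrist"):
    c=grab(n); cv2.imwrite(f"pics/{n}4.png",c["pixels"])
print(monitor.read_state()['ee_pos'])
E
```

```text
time: 11.32
ee_pos: [0.5755, -0.0838, 0.1663]
eef_rot: [0.721, 0.693, 0.0, 0.0]
ft_force: [-0.4, 0.2, -3.4]
width: 0.0138
grip_force: 35.0
time: 12.15
ee_pos: [0.5757, -0.0838, 0.2338]
eef_rot: [0.721, 0.693, 0.0, 0.0]
ft_force: [-0.0, 0.4, -4.0]
width: 0.0136
grip_force: 35.0
[ 0.57553561 -0.08377231  0.23327474]
```

View pics/side4.png

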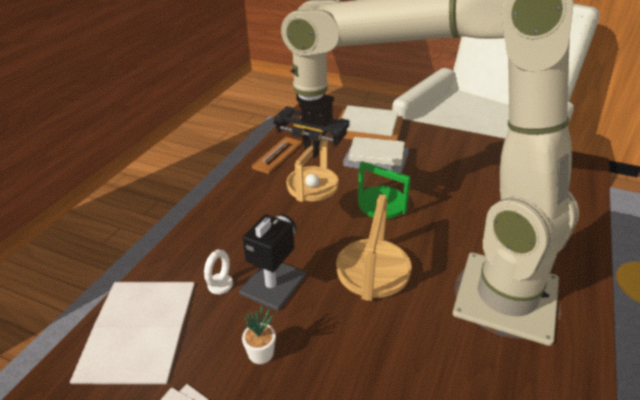

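The dish hangs level at (312,182) with the ball in its middle, clear of the desk. Now the quarter turn, then the shift.

```bash
python3 -m crank '{"steps":[[[0,0,0.1],[0,0,0.1]],[[0,0,0],[0,0,0.2]],[[0,0,0],[0,0,0.3]],[[0,0,0],[0,0,0.4]],[[0,0,0],[0,0,0.4]],[[0,0,0],[0,0,0.4]],[[0,0,0],[0,0,0.4]],[[0,0,0],[0,0,0.4]],[[0,0,0],[0,0,0.4]],[[0,0,0],[0,0,0.4]]]}'
python3 -m crank '{"steps":[[[0,0,0],[0,0,0.4]],[[0,0,0],[0,0,0.4]],[[0,0,0],[0,0,0.4]],[[0,0,0],[0,0,0.4]],[[0,0,0],[0,0,0.4]],[[0,0,0],[0,0,0.4]],[[0,0,0],[0,0,0.4]],[[0,0,0],[0,0,0.4]],[[0,0,0],[0,0,0.4]],[[0,0,0],[0,0,0.4]]]}'
python3 -m crank '{"steps":[[[0,0,0],[0,0,0.4]],[[0,0,0],[0,0,0.4]],[[0,0,0],[0,0,0.4]],[[0,0,0],[0,0,0.4]],[[0,0,0],[0,0,0.4]],[[0,0,0],[0,0,0.4]],[[0,0,0],[0,0,0.4]],[[0,0,0],[0,0,0.4]],[[0,0,0],[0,0,0.4]],[[0,0,0],[0,0,0.4]]]}'
python3 -m crank '{"steps":[[[0,0,0],[0,0,0.4]],[[0,0,0],[0,0,0.4]],[[0,0,0],[0,0,0.4]],[[0,0,0],[0,0,0.4]],[[0,0,0],[0,0,0.4]],[[0,0,0],[0,0,0.4]],[[0,0,0],[0,0,0.4]],[[0,0,0],[0,0,0.4]],[[0,0,0],[0,0,0.4]],[[0,0,0],[0,0,0.4]]]}'
python3 -m crank '{"steps":[[[0,0,0],[0,0,0.4]],[[0,0,0],[0,0,0.4]],[[0,0,0],[0,0,0.3]],[[0,0,0],[0,0,0.3]],[[0,0,0],[0,0,0.2]],[[0,0,0],[0,0,0]],[[0,0,0],[0,0,0]]]}'
python3 -c "
from h import *
s=monitor.read_state(); q=s['eef_rot']; print(s['ee_pos'],(2*np.degrees(np.arctan2(q[1],q[0]))-90))"
```

```text
time: 13.08
ee_pos: [0.5752, -0.0838, 0.235]
eef_rot: [0.61, 0.792, -0.0, -0.0]
ft_force: [0.8, 0.5, -3.5]
width: 0.0136
grip_force: 35.0
time: 13.92
ee_pos: [0.5752, -0.0838, 0.235]
eef_rot: [0.463, 0.886, -0.0, -0.0]
ft_force: [1.0, 0.3, -3.9]
width: 0.0138
grip_force: 35.0
time: 14.75
ee_pos: [0.5752, -0.0838, 0.235]
eef_rot: [0.302, 0.953, 0.0, -0.0]
ft_force: [0.4, -0.8, -2.7]
width: 0.0136
grip_force: 35.0
time: 15.58
ee_pos: [0.5752, -0.0838, 0.235]
eef_rot: [0.132, 0.991, 0.0, -0.0]
ft_force: [-0.1, 1.0, -3.9]
width: 0.0139
grip_force: 35.0
time: 16.17
ee_pos: [0.5753, -0.0838, 0.2352]
eef_rot: [0.064, 0.998, 0.0, -0.0]
ft_force: [0.5, -0.4, -3.8]
width: 0.0134
grip_force: 35.0
[ 0.57531278 -0.08378057  0.2352051 ] 82.64929435694583
```

```bash
python3 -m crank '{"steps":[[[-0.02,0.04,0],[0,0,0]],[[-0.04,0.1,0],[0,0,0]],[[-0.07,0.16,0],[0,0,0]],[[-0.09,0.2,0],[0,0,0]],[[-0.09,0.2,0],[0,0,0.09]],[[-0.09,0.2,0],[0,0,0.09]],[[-0.09,0.2,0],[0,0,0.09]],[[-0.09,0.2,0],[0,0,0.09]],[[-0.09,0.2,0],[0,0,0.09]],[[-0.09,0.2,0],[0,0,0]]]}'
python3 -m crank '{"steps":[[[-0.09,0.2,0.01],[0,0,0]],[[-0.09,0.2,0.01],[0,0,0]],[[-0.09,0.2,0.01],[0,0,0]],[[-0.07,0.16,0.01],[0,0,0]],[[-0.04,0.1,0],[0,0,0]],[[-0.02,0.04,0],[0,0,0]],[[0,0,0],[0,0,0]],[[0,0,0],[0,0,0]],[[0,0,0],[0,0,0]],[[0,0,0],[0,0,0]]]}'
python3 - <<'E'
from h import *
s=monitor.read_state(); q=s['eef_rot']; print(s['ee_pos'],2*np.degrees(np.arctan2(q[1],q[0]))-90)
for n in("side","top"):
    c=grab(n); cv2.imwrite(f"pics/{n}5.png",c["pixels"]); P=cloud(c); z=P[...,2]; H=cv2.cvtColor(c["pixels"],cv2.COLOR_BGR2HSV)
    nd=(np.abs(P[...,0]-.545)<.1)&(np.abs(P[...,1]+.017)<.1)
    m=nd&(z>.12)&(z<.18)&(H[...,1]<60)&(H[...,2]>110)
    if m.sum()>5:
        rect(c,m,.155,n+"ball"); v,u=np.nonzero(m); print(u.mean(),v.mean()); q=P[m]
        A=np.c_[2*q,np.ones(len(q))]; x=np.linalg.lstsq(A,(q**2).sum(1),rcond=None)[0]; print("sphere",x[:3],np.sqrt(x[3]+x[:3]@x[:3]))
    m=nd&(z>.255)&(z<.27)&(H[...,1]>60)
    if m.sum()>5: rect(c,m,.264,n+"bar")
    m=nd&(z>.11)&(z<.165)&(H[...,1]>70)
    if m.sum()>5:
        q=P[m]; zt=q[q[:,2]>np.percentile(q[:,2],50)]
        k=np.linalg.lstsq(np.c_[zt[:,:2],np.ones(len(zt))],zt[:,2],rcond=None)[0]; print("tiltish",k, q[:,2].min(),q[:,2].max())
c=cv2.imread("pics/side5.png"); cv2.imwrite("pics/side5c.png",cv2.resize(c[110:320,200:420],None,fx=2.7,fy=2.7))
E
```

```text
time: 17.0
ee_pos: [0.5561, -0.0407, 0.2354]
eef_rot: [0.044, 0.999, 0.0, -0.0]
ft_force: [0.3, -0.7, -2.9]
width: 0.0137
grip_force: 35.0
time: 17.83
ee_pos: [0.5464, -0.0191, 0.2363]
eef_rot: [0.045, 0.999, 0.0, -0.0]
ft_force: [-0.2, 0.2, -3.4]
width: 0.0136
grip_force: 35.0
[ 0.54641997 -0.01908555  0.23625647] 84.88685221917157
sideball 135 [ 0.5421 -0.0102] [array([542.4, -12.3]), array([35.6, 53.7]), np.float64(22.7)] pca 117.5
312.2962962962963 194.4
sphere [ 0.54307428 -0.01342687  0.15224789] 0.015913962758924757
sidebar 181 [ 0.5061 -0.0077] [array([503.2, -15.2]), array([52.7, 89. ]), np.float64(88.9)] pca 170.4
tiltish [-0.00299161  0.01341709  0.1452852 ] 0.1266752597990164 0.16498054483484448
tiltish [-0.00396502  0.01527317  0.15184668] 0.13782136097147668 0.15451406863847938
```

View pics/side5c.png

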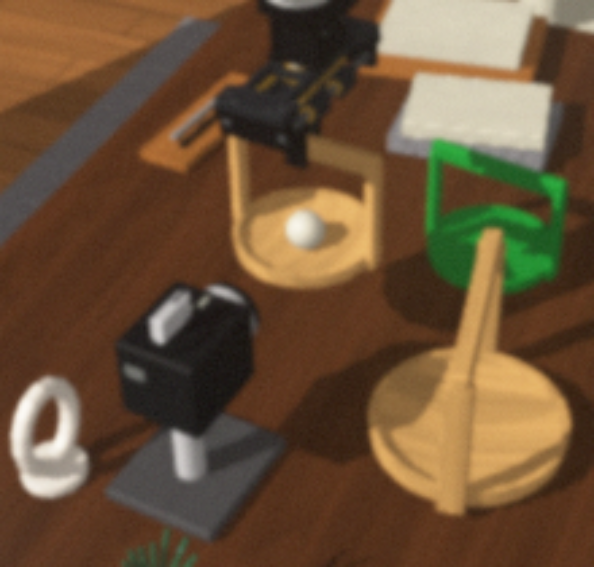

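View pics/top5.png

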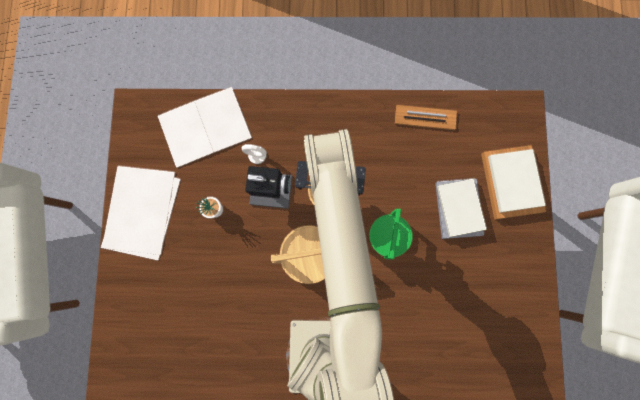

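The side crop shows the dish level with the ball central at (305,230), the bar crosswise, and the dial nose on the index mark at (205,300). The top view shows the bystanders where they were. Handing in.

```bash
python3 -c "
from bench import ticket; print(ticket.close_job())"
```

```text
the job is handed in; nothing more can be done
None
```

I set the dial to the index mark and handed the job in with the dish held level in the air, bar crosswise, and the ball about 14 cm in front of the lens by my measurements; no verdict came back.

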